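Press the bush home in the drive link with the arbor press

TASK

Lay the drive link on the bed of the arbor press, bush upwards, with its boss pushed right home into the V stop so that the bush stands under the ram, and let go of it. Then swing the press lever down until the bush is fully home and the lever comes up solid, without leaning on it any harder than that, and ease it back up under control to its rest instead of letting it fly. Leave the link lying in the V stop and do not disturb the other things on the bench.

Things in the scene. Friction and masses are not known exactly. Their poses are not given: they have to be found in the camera images.
- press: Enamelled bench arbor press, bolted down. Origin: on the vertical ram axis, at bench level; -x is its front, +z up. Base 110 mm wide; flat steel bed from 72 mm in front of the ram axis to 53 mm behind it, 50 mm above the bench. Head with the ram: from 26 mm in front of the axis back, 150 to 235 mm up. At rest the ram's nose hangs 48 to 56 mm over the bed: its screw is set differently each time. The lever slants up over the right front.
- nest (a point): Point on the bed surface on the ram axis, 50 mm above the bench; axes as the press. Behind it stands the V stop: two upright jaws 14 mm high, 38 mm long, at 45 degrees either side, open to the front. A 40 mm boss touching both jaws has its centre exactly on this point.
- press_lever (a joint): Swing of the lever, rad: 0 at its upper rest, held there by a spring; grows as its end comes forward and down. The ram falls 27 mm per rad. Pushed at the grip it takes 3 to 5 N free and 8 to 12 N while the bush is moving, then comes up solid (force climbs steeply), anywhere from about 0.8 to 1.2 rad; with no work under the ram it stops at 1.35. Let go, it snaps back.
- lever_pivot (a point): Centre of the lever's shaft, on the middle plane of the bar: 95 mm to the right (-y) of the ram axis, 30 mm behind it, 190 mm above the bench; axes as the press. The lever turns about its y axis.
- lever_grip (a point): Point on the centre line of the lever's round steel bar (16 mm thick), 150 mm from the pivot and 42 mm short of the centre of the black ball knob (32 mm) on its end. At rest the bar rises from the pivot towards the front at 1.0 rad (57 degrees) above level.
- link: Cast aluminium drive link, about 270 g. Origin: centre of the underside of its round boss (40 mm across, 22 mm high); z up. A straight web 18 mm wide (rib on top up to 17 mm high; sides 12 mm high) runs along its -x axis to a round eye 24 mm across, 14 mm high, centred 155 mm from the origin. Underside flat.
- bush (a joint): How far the flanged brass bush (flange 27 mm across, 3 mm thick, standing up out of the boss) has been pressed down, m: 0.009 is fully home, flange flat on the boss; it starts at 0 to 0.003, so 6 to 9 mm proud. It is tight and takes about 30 N, square from above.
- multimeter: Yellow hand multimeter, 175 x 85 x 38 mm, lying on the bench to the right; origin at the centre of its underside, x along its length. Leave alone.
- grease_jar: Clear jar with a white cap, 64 mm across, 75 mm high, standing on the bench at the left; origin at the centre of its underside. Leave alone.
- screwdriver: Red-handled screwdriver lying on the bench at the right, 200 mm long, along its x axis, handle to -x. Leave alone.
Things that resemble listed ones, but are neither listed nor needed, are in the scene too. Several things look just like the link: the one meant starts farthest from the robot's base.

How it is judged:
By the outcome, as a careful person would: the job done as asked, in the order asked, and still so for the second after the job is handed in, with the robot touching nothing.
It also fails if it takes over 72 s, if anything falls off the work surface, if the arm or the gripper's body presses on something with over 40 N, if the wrist force passes 120 N, or if a joint passes its speed limit or range.

ROBOT

A 6-joint arm with a two-finger parallel gripper is mounted at the origin on the work surface. World frame = base frame: x ahead of the robot, y to its left, z up, the work surface at z = 0. Lengths are in mm, angles in rad, forces in N, time in s.
With the tool pointing down it reaches from about 350 to 975 mm from the base axis. Payload 7.1 kg.
Tool frame: the origin (TCP) lies on the front face of the gripper's body, between the roots of the fingers; the fingertips stand 80 mm ahead of it and the grasp point (between the pads) lies 61 mm ahead of it; z points along the fingers, y is the line along which they close (so a half turn about z gives the same grasp; the last joint's range is limited). The gripper opens to 88 mm and grips with 3 to 60 N. Pads are 20 mm wide; open, the fingers measure 115 mm over their backs; the gripper's body (75 mm by 178 mm) begins 61 mm behind the grasp point.
Start: joints at [1.177, 0.423, 1.63, -0, 1.089, -0.019], TCP at [228.772, 581.609, 302.675] pointing down, gripper open.
Joint ranges: [-3, 3], [-0.9, 2.11], [0.09, 2.58], [-1.31, 4.45], [0.11, 2.69], [-2.54, 2.54]. Speed limits (rad/s): [2.39, 2.39, 3.01, 3.14, 3.14, 3.14].

INTERFACE

Orientations are given as a rotation vector (axis times angle).
In Python, from workcell import readout, vision, close_job gives the robot as it stands.
- The arm moves only by the tool servo_tool, never from a script. Its argument "plan" is a list that holds one entry, the list of rows, each a list of 7 numbers: the gripper command: -1 is fully open, 1 is shut, values between are in proportion, then the shift along the world's x, y, z in units of 40 mm (1.0 is 40 mm), then the turn, a rotation vector about the world's x, y, z in units of 5 degrees (1.0 is 5 degrees). A call has 1 to 5 rows; each row shifts and turns the commanded pose from where the row before left it; what a row does not reach is not made up. A row lasts 1/12 s, in which the tool goes at most 41.7 mm and 7.16 degrees, less where a joint would pass 70% of its speed; a pose out of reach is approached as far as the arm can. A call is refused whole if a number of a shift passes 1 or a number of a turn 1, either way. A call with a gripper value outside its range is refused whole. The fingers move at their own pace and stop on an object; the grip force is fixed at half the most. Time passes only in rows, so rows that do not move let the fingers close. It gives the time, the measured TCP pose, the force, the opening and the grip force at its end, in the units of the state.
- readout.get_obs(): the state, without advancing time (a new reading comes with each control period).
- vision.get_image(name): name is "scene" or "top" or "wrist"; returns the picture (384x512x3 uint8, red, green, blue); there is no depth.
- vision.camera_params(name): a dict with "fx", "fy", "cx", "cy" (pixels), "rvec" (rotation vector, rad) and "tvec" (3), from world to camera coordinates, as OpenCV has them; the wrist camera has in their place "hand_eye" (4x4, takes a point from camera to tool coordinates, whose origin is the TCP and whose axes are the flange's). Camera axes: x right, y down, z forward; pixel columns grow to the right and rows downward; lengths in mm; the calibration is good to about 2 mm. The wrist camera is an equidistant fisheye: a pixel r from the principal point sees the ray r / f radians off the axis. A picture is of the moment at which its call begins: read the wrist's pose just before it. camera_params takes no time and is no camera call.
- close_job(): hands the job in; it is judged then, once.
The state is a dict: "t": time; "qpos": joint angles; "qvel": joint speeds; "joint_torque": joint torques, N m; "ee_pos": TCP position; "orientation": TCP orientation; "ft_force": force on the tool from outside, world axes, zero at the start; "moment": the same for the moment, N m; "width": finger opening in mm; "grasp_force": force on a finger pad.
Only numpy, scipy, OpenCV 4.12 (cv2) and the standard library are available. Lean on these libraries where they do the work, as an engineer would, in place of code of your own. Each camera call takes 0.05 s, during which the arm holds its last target. There are 200 camera calls.

## Working session

There is one attempt and no reset: what is moved stays moved. The work goes in short steps, Python scripts to look and compute and a tool call to move; the robot and the scene stay as the last step left them, time stands still between calls to the robot, and variables do not carry over. Pictures are saved under pics/ and viewed, at most 10 in all, crops included, and the job is handed in when it is done.

Besides the shell and the picture viewer there is one more tool, called after "Request:" as a command line: name --argument value ..., lists and objects as JSON in quotes. servo_tool: Moves the arm, as the interface text tells. Its arguments: {"type":"object","properties":{"plan":{"type":"array"}},"required":["plan"]}

```bash
mkdir -p pics; ls; python3 - <<'E'
from workcell import readout, vision
import cv2
for n in ("scene","top"):
    im=vision.get_image(n); cv2.imwrite(f"pics/{n}0.png",cv2.resize(im[...,::-1],(800,600),interpolation=cv2.INTER_CUBIC))
    cv2.imwrite(f"pics/{n}_raw.png",im[...,::-1])
    print({k:(v.tolist() if hasattr(v,'tolist') else v) for k,v in vision.camera_params(n).items()})
print(vision.camera_params("wrist")); print(readout.get_obs())
E
```

```text
pics
{'fx': 407.4121370678755, 'fy': 407.4121370678755, 'cx': 246.43535227082248, 'cy': 188.12022016823465, 'rvec': [2.074502464697951, 1.2305537101521047, -0.5378149965565919], 'tvec': [-225.02282953827483, -179.20795725782276, 1866.223530616343]}
{'fx': 401.0522296552215, 'fy': 401.0522296552215, 'cx': 259.3787305637118, 'cy': 193.61914904995965, 'rvec': [2.1534300169534832, -2.0447433303684726, 0.2273261267768954], 'tvec': [-53.672676588217506, 540.8300442838628, 1220.4943714132992]}
{'fx': 297.3186396354542, 'fy': 297.3186396354542, 'cx': 261.0679617514148, 'cy': 191.31568933120212, 'hand_eye': array([[-4.60847529e-04, -9.62991573e-01, -2.69531109e-01,
         7.41889162e+01],
       [ 9.99999320e-01, -1.55030146e-04, -1.15591292e-03,
        -1.93915722e-02],
       [ 1.07134896e-03, -2.69531458e-01,  9.62990989e-01,
        -8.17351693e+01],
       [ 0.00000000e+00,  0.00000000e+00,  0.00000000e+00,
         1.00000000e+00]])}
{'t': 0.1, 'qpos': array([ 1.17701759e+00,  4.23725954e-01,  1.63060992e+00,  1.55922869e-05,
        1.08863379e+00, -1.89745484e-02]), 'qvel': array([ 6.45936853e-04,  7.39741125e-04, -2.18501408e-03,  7.54998133e-04,
       -2.46186800e-05, -1.00139641e-03]), 'joint_torque': array([-7.92509218e-04, -5.45614350e+01, -2.74321461e+01,  6.44407701e-02,
        1.88275811e-02,  1.46506397e-05]), 'ee_pos': array([228.61082398, 581.25797349, 302.00482401]), 'orientation': array([-5.85256990e-01, -3.08629494e+00,  2.11246180e-03]), 'ft_force': array([ 0.31036123, -0.72317432,  0.17105333]), 'moment': array([ 0.05554207,  0.01595089, -0.03661355]), 'grasp_force': 0.0, 'width': 87.8102598219223}
```

View pics/scene0.png

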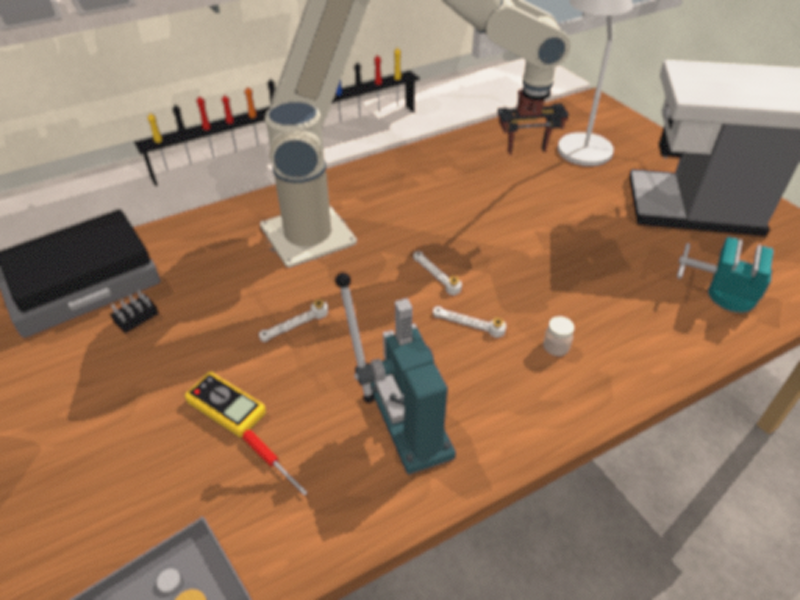

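View pics/top0.png

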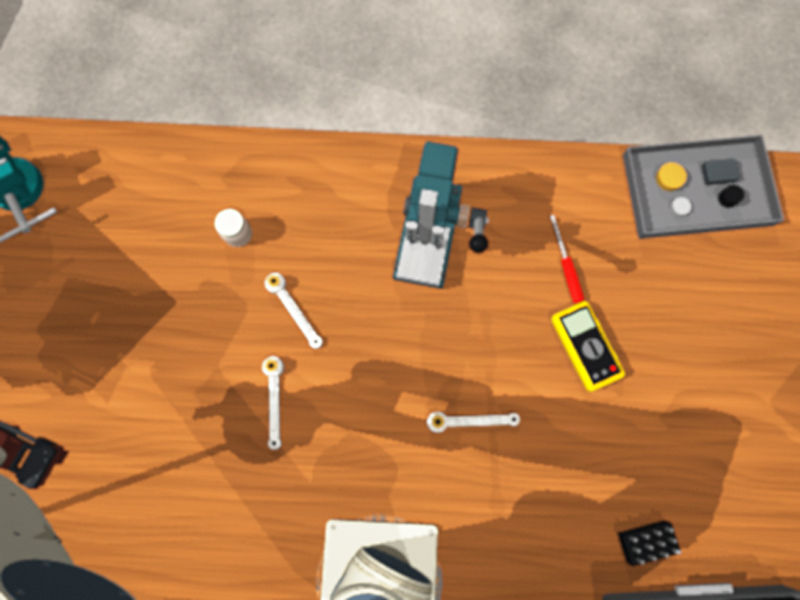

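The scene shows three link-like parts. In the top view (800x600): A boss (275,283), eye (317,342); B boss (272,367), eye (274,443); C boss (437,422), eye (514,420). The robot base is at about (380,570), so A, next to the white-capped jar at (232,227), is the farthest and should be the right one. Next is a close crop of A and the press.

```bash
cat > h.py <<'E'
import numpy as np, cv2
from workcell import readout, vision
from scipy.spatial.transform import Rotation as R
def cam(n):
    p=vision.camera_params(n); K=np.array([[p['fx'],0,p['cx']],[0,p['fy'],p['cy']],[0,0,1]])
    return K,np.array(p['rvec'],float),np.array(p['tvec'],float)
def ray(n,u,v):
    K,r,t=cam(n); Rm=R.from_rotvec(r).as_matrix(); return -Rm.T@t, Rm.T@np.linalg.inv(K)@[u,v,1]
def onz(n,u,v,z):
    c,d=ray(n,u,v); return c+d*(z-c[2])/d[2]
def proj(n,P):
    K,r,t=cam(n); return cv2.projectPoints(np.atleast_2d(np.array(P,float)),r,t,K,None)[0][:,0]
def wproj(P,o=None):
    p=vision.camera_params("wrist"); o=o or readout.get_obs()
    T=np.eye(4); T[:3,:3]=R.from_rotvec(o['orientation']).as_matrix(); T[:3,3]=o['ee_pos']
    X=np.linalg.inv(T@p['hand_eye'])@np.c_[np.atleast_2d(P),np.ones(len(np.atleast_2d(P)))].T
    X=X[:3]; rr=np.hypot(X[0],X[1]); th=np.arctan2(rr,X[2]); 
    return np.c_[p['cx']+p['fx']*th*X[0]/rr, p['cy']+p['fy']*th*X[1]/rr]
def wonz(u,v,z,o):
    p=vision.camera_params("wrist"); T=np.eye(4); T[:3,:3]=R.from_rotvec(o['orientation']).as_matrix(); T[:3,3]=o['ee_pos']
    M=T@p['hand_eye']; a=np.array([u-p['cx'],v-p['cy']])/p['fx']; th=np.linalg.norm(a)
    d=M[:3,:3]@np.r_[np.sin(th)*a/th,np.cos(th)]; c=M[:3,3]; return c+d*(z-c[2])/d[2]
E
python3 - <<'E'
from h import *
s=1.5625
for nm,b,e in (("A",(275,283),(317,342)),("B",(272,367),(274,443)),("C",(437,422),(514,420))):
    B=onz("top",b[0]/s,b[1]/s,30);Ee=onz("top",e[0]/s,e[1]/s,14);print(nm,B.round(),Ee.round(),np.linalg.norm((B-Ee)[:2]).round())
for q in ((394,279),(443,287)): print(onz("top",q[0]/s,q[1]/s,50).round())
im=cv2.imread("pics/top_raw.png")
a=cv2.resize(im[155:235,160:220],(450,600),interpolation=cv2.INTER_CUBIC)   # x7.5
b=cv2.resize(im[85:190,245:306],(349,600),interpolation=cv2.INTER_CUBIC)   # x5.714
cv2.imwrite("pics/c1.png",np.hstack([a,b]))
E
```

```text
A [578. 252.  30.] [459. 155.  14.] 153.0
B [401. 240.  30.] [249. 225.  14.] 152.0
C [ 308. -102.   30.] [ 320. -258.   14.] 157.0
[594.   1.  50.]
[ 582. -102.   50.]
```

View pics/c1.png

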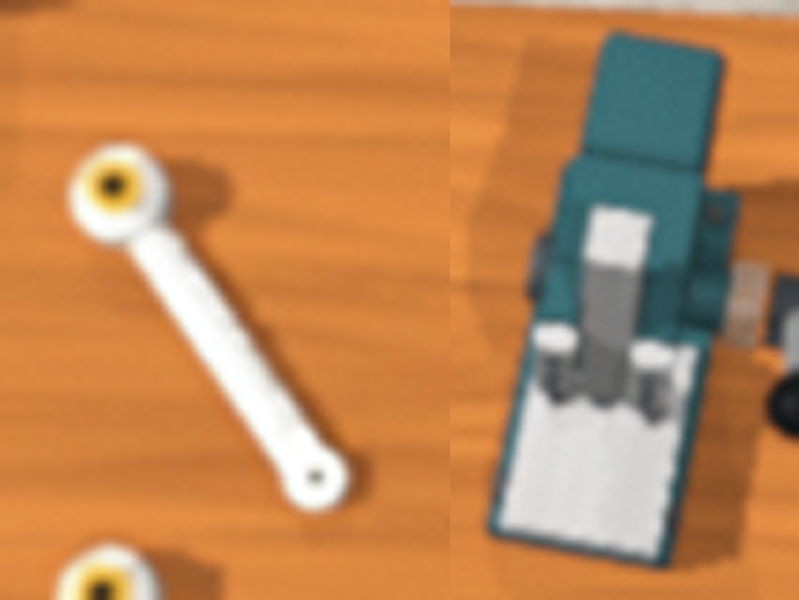

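The crop confirms A: white boss at crop (119,193) with brass bush facing up, eye at (316,477). The press bed's front corners are at (502,527) and (660,556). Next I work out the poses and the pick move.

```bash
python3 - <<'E'
from h import *
b=onz("top",160+119/7.5,155+193/7.5,22); e=onz("top",160+316/7.5,155+477/7.5,14)
ax=(b-e)[:2]; yaw=np.arctan2(ax[1],ax[0]); print("boss",b.round(1),"eye",e.round(1),np.linalg.norm(ax).round(1),"yaw",yaw.round(3))
f=lambda u,v,z: onz("top",245+(u-450)/5.714,85+v/5.714,z)
L,Rr=f(502,527,50),f(660,556,50); print("bed corners",L.round(),Rr.round())
bl,br=f(492,533,48),f(668,567,48); print("base",bl.round(),br.round())
d=(bl-br)[:2]; py=np.arctan2(-d[0],d[1]); m=((L+Rr)/2)[:2]; x=np.array([np.cos(py),np.sin(py)])
print("press yaw",py.round(3),"axis",(m+72*x).round(1))
g=(b-e)[:2]/np.linalg.norm(ax); gp=b[:2]-95*g
o=readout.get_obs(); Rm=R.from_rotvec(o['orientation']); tx=Rm.as_matrix()[:,0]
print("grasp",gp.round(1),"turn deg",np.degrees((yaw+np.pi-np.arctan2(tx[1],tx[0]))%(2*np.pi)).round(1),"shift",((gp-o['ee_pos'][:2])/40).round(2))
E
```

```text
boss [581.2 254.   22. ] eye [460.2 157.5  14. ] 154.7 yaw 0.673
bed corners [599.  -5.  50.] [587. -96.  50.]
base [596.   0.  48.] [ 581. -101.   48.]
press yaw -0.146 axis [664.  -61.2]
grasp [506.9 194.8] turn deg 60.0 shift [ 6.96 -9.66]
```

Request:
servo_tool --plan '[[[-1,0.46,-0.64,-0.17,0,0,0.8],[-1,0.46,-0.64,-0.17,0,0,0.8],[-1,0.46,-0.64,-0.17,0,0,0.8],[-1,0.46,-0.64,-0.17,0,0,0.8],[-1,0.46,-0.64,-0.17,0,0,0.8]]]'

```text
t: 0.52
ee_pos: [321.1, 452.2, 268.1]
orientation: [-0.034, -3.141, 0.001]
ft_force: [0.6, 0.7, 0.5]
width: 87.6
grasp_force: 0.0
```

Request:
servo_tool --plan '[[[-1,0.46,-0.64,-0.17,0,0,0.8],[-1,0.46,-0.64,-0.17,0,0,0.8],[-1,0.46,-0.64,-0.17,0,0,0.8],[-1,0.46,-0.64,-0.17,0,0,0.8],[-1,0.46,-0.64,-0.17,0,0,0.8]]]'

```text
t: 0.93
ee_pos: [413.3, 324.2, 234.2]
orientation: [0.511, -3.099, 0.0]
ft_force: [0.4, -0.3, 0.2]
width: 87.5
grasp_force: 0.0
```

Request:
servo_tool --plan '[[[-1,0.46,-0.64,-0.17,0,0,0.8],[-1,0.46,-0.64,-0.17,0,0,0.8],[-1,0.46,-0.64,-0.17,0,0,0.8],[-1,0.46,-0.64,-0.17,0,0,0.8],[-1,0.46,-0.64,-0.17,0,0,0.8]]]'

```text
t: 1.35
ee_pos: [505.3, 196.1, 200.1]
orientation: [1.041, -2.963, 0.0]
ft_force: [0.2, 0.1, 0.1]
width: 88.1
grasp_force: 0.0
```

Request:
servo_tool --plan '[[[-0.5,0,0,0,0,0,0],[-0.5,0,0,0,0,0,0]]]'

```text
t: 1.52
ee_pos: [505.0, 196.4, 200.0]
orientation: [1.03, -2.966, -0.0]
ft_force: [0.2, 0.2, -0.0]
width: 77.8
grasp_force: 0.0
```

```bash
python3 - <<'E'
from h import *
o=readout.get_obs(); im=vision.get_image("wrist")[...,::-1].copy(); cv2.imwrite("pics/w1_raw.png",im)
tx=R.from_rotvec(o['orientation']).as_matrix(); print(o['ee_pos'].round(1),np.degrees(np.arctan2(tx[1,0],tx[0,0])),tx[:,2].round(3),o['width'])
print(wproj([[581.2,254,22],[460.2,157.5,14],[506.9,194.8,15]],o).round(1))
cv2.imwrite("pics/w1.png",cv2.resize(im,(800,600),interpolation=cv2.INTER_CUBIC))
E
```

```text
[505.  196.4 200. ] -141.7010842105458 [-0.001 -0.    -1.   ] 77.77433749840466
[[258.9 282.6]
 [257.6 127. ]
 [258.2 191.6]]
```

View pics/w1.png

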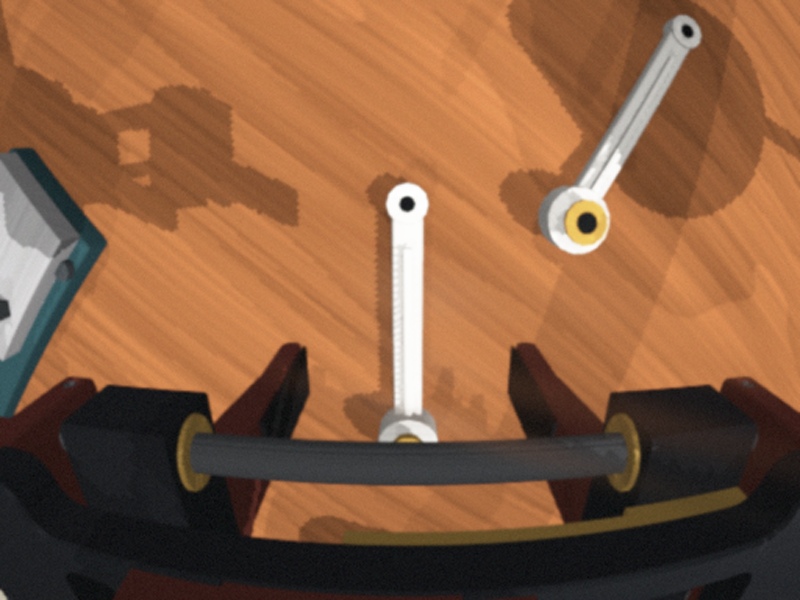

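The wrist view shows link A with its eye at (407,203) and its web at x≈408, midway between the fingers (307 and 511). It's already centred, so I descend and grip.

Request:
servo_tool --plan '[[[-0.5,0,0,-0.7,0,0,0],[-0.5,0,0,-0.7,0,0,0],[-0.5,0,0,-0.7,0,0,0],[-0.5,0,0,-0.7,0,0,0],[-0.5,0,0,-0.12,0,0,0]]]'

```text
t: 1.98
ee_pos: [501.9, 198.2, 80.6]
orientation: [1.036, -2.96, -0.0]
ft_force: [-1.0, -0.4, 0.1]
width: 65.9
grasp_force: 0.0
```

Request:
servo_tool --plan '[[[1,0,0,0,0,0,0],[1,0,0,0,0,0,0],[1,0,0,0,0,0,0],[1,0,0,0,0,0,0],[1,0,0,0,0,0,0]]]'

```text
t: 2.4
ee_pos: [505.5, 198.0, 85.3]
orientation: [-1.036, 2.963, 0.0]
ft_force: [0.5, 0.4, -0.0]
width: 36.0
grasp_force: 0.0
```

Request:
servo_tool --plan '[[[1,0,0,0,0,0,0],[1,0,0,0,0,0,0],[1,0,0,0,0,0,0],[1,0,0,0,0,0,0],[1,0,0,0,0,0,0]]]'

```text
t: 2.82
ee_pos: [505.1, 197.6, 84.4]
orientation: [-1.036, 2.965, -0.0]
ft_force: [-0.3, -1.3, 6.5]
width: 17.7
grasp_force: 30.0
```

Request:
servo_tool --plan '[[[1,0,0,0.4,0,0,0],[1,0,0,0.8,0,0,0],[1,0,0,0.8,0,0,0],[1,0,-0.3,0,0,0,-0.3],[1,0,-0.5,0,0,0,-0.8]]]'

```text
t: 3.23
ee_pos: [505.7, 166.5, 165.4]
orientation: [-0.893, 3.008, 0.0]
ft_force: [0.3, -1.1, -3.9]
width: 17.7
grasp_force: 30.0
```

Request:
servo_tool --plan '[[[1,0,-0.64,0,0,0,-1],[1,0,-0.64,0,0,0,-1],[1,0,-0.64,0,0,0,-1],[1,0,-0.64,0,0,0,-1],[1,0,-0.64,0,0,0,-1]]]'

```text
t: 3.65
ee_pos: [503.7, 36.1, 162.9]
orientation: [0.212, -3.132, 0.0]
ft_force: [-0.2, -0.2, -3.7]
width: 17.7
grasp_force: 30.0
```

Request:
servo_tool --plan '[[[1,0,-0.64,0,0,0,-1],[1,0,-0.64,0,0,0,-1],[1,0,-0.45,0,0,0,-0.9],[1,0,-0.2,0,0,0,-0.34],[1,0,0,0,0,0,0]]]'

```text
t: 4.07
ee_pos: [504.2, -41.1, 163.1]
orientation: [-0.228, -3.132, 0.0]
ft_force: [-0.6, -0.2, -3.2]
width: 17.6
grasp_force: 30.0
```

```bash
python3 - <<'E'
from h import *
o=readout.get_obs(); im=vision.get_image("wrist")[...,::-1].copy(); cv2.imwrite("pics/w2_raw.png",im)
t=vision.get_image("top")[...,::-1].copy(); cv2.imwrite("pics/top2_raw.png",t)
tx=R.from_rotvec(o['orientation']).as_matrix(); print(o['ee_pos'].round(1),np.degrees(np.arctan2(tx[1,0],tx[0,0])),tx[:,2].round(3),o['width'],o['ft_force'])
c=np.array([664,-61.2]);a=-.146;ex=np.array([np.cos(a),np.sin(a)]);ey=np.array([-ex[1],ex[0]])
P=[np.r_[c+x*ex+y*ey,z] for x,y,z in [(-72,50,50),(-72,-50,50),(0,0,50),(-20*2**.5,0,50)]]
pw=wproj(P,o);print(pw.round(1))
w=cv2.resize(im,(800,600),interpolation=cv2.INTER_CUBIC)
for q in pw*1.5625: cv2.circle(w,tuple(int(k) for k in q),3,(0,0,255),-1)
cv2.imwrite("pics/m2.png",np.hstack([cv2.resize(w,(400,300),interpolation=cv2.INTER_AREA) if 0 else w[150:600,100:700][:, :480],cv2.resize(t[85:225,245:345],(320,450),interpolation=cv2.INTER_CUBIC)]))
E
```

```text
[504.2 -41.1 163.1] 171.66547956345025 [-0.001  0.    -1.   ] 17.61340400534386 [-0.56987955 -0.16909192 -3.24114901]
[[324.6 316. ]
 [205.6 316.3]
 [264.7 371.8]
 [264.9 353. ]]
```

View pics/m2.png

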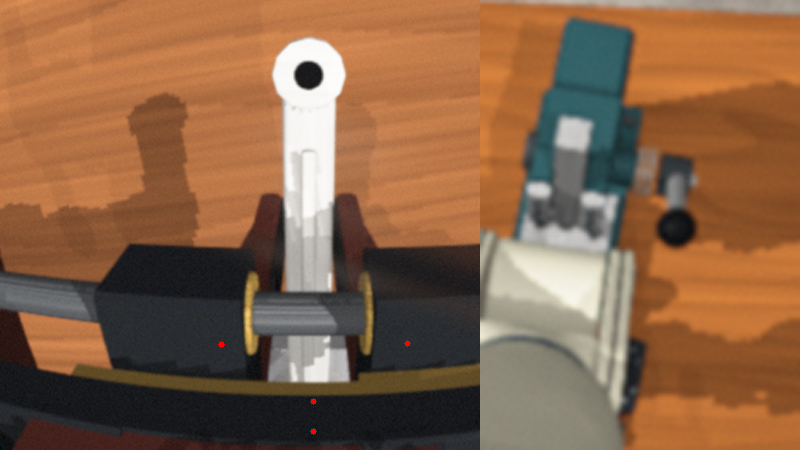

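The wrist view shows the link straight in the grip, eye at (308,75). The arm covers the bed, so I check the press pose against the knob seen in both fixed cameras.

```bash
python3 - <<'E'
from h import *
from scipy.optimize import least_squares
tr=cv2.imread("pics/top_raw.png"); sr=cv2.imread("pics/scene_raw.png")
def blob(im,u,v,r=16):
    g=im[v-r:v+r,u-r:u+r].max(2); n,l,s,c=cv2.connectedComponentsWithStats((g<60).astype('uint8')); 
    k=1+np.argmax(s[1:,4]); return c[k]+[u-r,v-r],s[k]
kt,st=blob(tr,306,155,9);ks,ss=blob(sr,220,179,9);print(kt,st,ks,ss)
W=lambda p,P:np.r_[p[:2]+R.from_euler('z',p[2]).as_matrix()[:2,:2]@P[:2],P[2]]
knob=np.array([30-192*np.cos(1),-95,190+192*np.sin(1)])
cl,cr=np.array([254.1,177.2]),np.array([281.75,182.3])
bl,br=np.array([252.4,178.3]),np.array([283.1,184.2])
def f(p):
    a=proj("top",[W(p,np.array([-72.,0,50]))])[0]-(cl+cr)/2
    k1=proj("top",[W(p,knob)])[0]-kt; k2=proj("scene",[W(p,knob)])[0]-ks
    e=proj("top",[W(p,np.array([-72.,50,50])),W(p,np.array([-72.,-50,50]))]); d=(e[0]-e[1]);m=bl-br
    return np.r_[a,k1,k2,30*(np.arctan2(d[1],d[0])-np.arctan2(m[1],m[0]))]
s=least_squares(f,[664,-61,-.146]);print(s.x.round(3),s.fun.round(1))
p=s.x; out=[]
for n,im,(x0,y0,w,h) in (("top",tr,(240,70,85,128)),("scene",sr,(205,160,95,143))):
    k=600/h; c=cv2.resize(im[y0:y0+h,x0:x0+w],(int(w*k),600),interpolation=cv2.INTER_CUBIC)
    pr=lambda Q:[tuple(int(t) for t in (q-[x0,y0])*k+k/2) for q in proj(n,[W(p,np.array(x,float)) for x in Q])]
    for Q in ([(-72,50,50),(53,50,50),(53,-50,50),(-72,-50,50),(-72,50,50)],[(-75,55,0),(-75,-55,0)],[(30,-95,190),knob],[(0,0,50),(0,0,98)],[(-26,-30,235),(-26,30,235)]):
        q=pr(Q); [cv2.line(c,a,b,(0,0,255),1) for a,b in zip(q,q[1:])]
    out.append(c)
cv2.imwrite("pics/fit.png",np.hstack(out)[:, :800])
E
```

```text
[305.93617021 155.26595745] [ 4  4 11 11 94] [218.92 178.98] [ 4  6  9  7 50]
[ 6.66007e+02 -5.78410e+01 -1.31000e-01] [-0.7 -0.6  0.6  0.3 -0.  -0.2 -0.4]
```

View pics/fit.png

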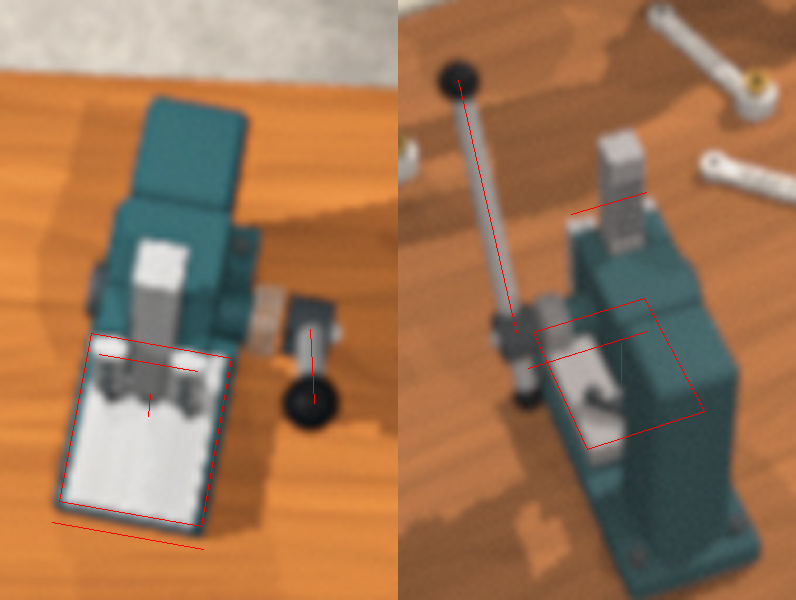

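The fit overlay agrees with both pictures: bed edge and lever line coincide. Press axis is (666,-57.8), yaw -0.131. Next is the approach shift.

```bash
python3 - <<'E'
from h import *
o=readout.get_obs(); T=R.from_rotvec(o['orientation']).as_matrix()
e=wonz(261.1,144,92.7,o); d=-T[:,0]; print("eye along",((e-o['ee_pos'])@d).round(1),"lat",((e-o['ee_pos'])@T[:,1]).round(1))
L=155+(e-o['ee_pos'])@d; print("boss ahead",L)
p=np.array([666.,-57.84]);a=-.131;ex=np.array([np.cos(a),np.sin(a)])
for bx in (-66,-30,0): 
    t=p+(bx-L)*ex; print(bx,t.round(1),((t-o['ee_pos'][:2])/40).round(3))
E
```

```text
eye along -56.8 lat -0.1
boss ahead 98.2050164608254
-66 [503.2 -36.4] [-0.029  0.075]
-30 [538.9 -41.1] [ 0.863 -0.043]
0 [568.6 -45. ] [ 1.607 -0.141]
```

Request:
servo_tool --plan '[[[1,0.1,0,-0.25,0,0,0.17],[1,0.25,-0.01,-0.25,0,0,0],[1,0.3,-0.02,-0.1,0,0,0],[1,0.21,-0.01,-0.05,0,0,0],[1,0,0,0,0,0,0]]]'

```text
t: 4.58
ee_pos: [540.9, -40.3, 137.1]
orientation: [0.197, 3.134, 0.0]
ft_force: [0.5, 0.3, -2.1]
width: 17.8
grasp_force: 30.0
```

Request:
servo_tool --plan '[[[1,0,0,-0.025,0,0,0],[1,0,0,-0.025,0,0,0],[1,0,0,0,0,0,0]]]'

```text
t: 4.83
ee_pos: [538.9, -40.9, 135.9]
orientation: [0.199, 3.135, 0.0]
ft_force: [-0.1, 0.5, -1.6]
width: 17.7
grasp_force: 30.0
```

Request:
servo_tool --plan '[[[1,0,0,-0.025,0,0,0],[1,0,0,0,0,0,0]]]'

```text
t: 5.0
ee_pos: [538.8, -41.1, 135.0]
orientation: [-0.2, -3.135, -0.0]
ft_force: [-0.3, 1.5, 0.1]
width: 17.7
grasp_force: 30.0
```

Request:
servo_tool --plan '[[[1,0,0,-0.025,0,0,0],[1,0,0,0,0,0,0]]]'

```text
t: 5.17
ee_pos: [539.0, -41.1, 134.2]
orientation: [-0.201, -3.135, -0.0]
ft_force: [-2.5, 1.8, 4.8]
width: 17.6
grasp_force: 30.0
```

Request:
servo_tool --plan '[[[1,0,0,0.012,0,0,0],[1,0.15,-0.02,0,0,0,0],[1,0.2,-0.026,0,0,0,0],[1,0.15,-0.02,0,0,0,0],[1,0.05,-0.007,0,0,0,0]]]'

```text
t: 5.58
ee_pos: [563.0, -44.5, 134.5]
orientation: [0.201, 3.133, -0.0]
ft_force: [-1.6, 0.6, -0.8]
width: 17.7
grasp_force: 30.0
```

Request:
servo_tool --plan '[[[1,0.04,-0.005,0,0,0,0],[1,0.03,-0.004,0,0,0,0],[1,0,0,0,0,0,0]]]'

```text
t: 5.83
ee_pos: [563.5, -44.5, 134.4]
orientation: [-0.201, -3.133, 0.0]
ft_force: [-4.9, 0.4, 5.3]
width: 17.5
grasp_force: 30.0
```

Request:
servo_tool --plan '[[[1,0.03,-0.004,0,0,0,0],[1,0.03,-0.004,0,0,0,0],[1,0,0,0,0,0,0]]]'

```text
t: 6.08
ee_pos: [566.0, -44.8, 134.4]
orientation: [-0.201, -3.134, -0.0]
ft_force: [-5.4, 0.2, 4.2]
width: 17.8
grasp_force: 30.0
```

Request:
servo_tool --plan '[[[1,0.03,-0.004,0,0,0,0],[1,0.02,-0.003,0,0,0,0],[1,0,0,0,0,0,0]]]'

```text
t: 6.33
ee_pos: [567.9, -45.0, 134.4]
orientation: [-0.201, -3.134, -0.0]
ft_force: [-4.2, 0.8, 5.9]
width: 17.7
grasp_force: 30.0
```

Request:
servo_tool --plan '[[[1,0.02,-0.003,0,0,0,0],[1,0.02,-0.003,0,0,0,0],[1,0,0,0,0,0,0]]]'

```text
t: 6.58
ee_pos: [568.8, -45.2, 134.4]
orientation: [-0.201, -3.132, -0.0]
ft_force: [-7.6, 0.5, 7.8]
width: 17.9
grasp_force: 30.0
```

Request:
servo_tool --plan '[[[1,0.02,-0.003,0,0,0,0],[1,0,0,0,0,0,0]]]'

```text
t: 6.75
ee_pos: [569.0, -45.2, 134.3]
orientation: [-0.2, -3.131, -0.0]
ft_force: [-9.2, 1.3, 10.3]
width: 17.7
grasp_force: 30.0
```

Request:
servo_tool --plan '[[[1,0.02,-0.003,0,0,0,0],[1,0,0,0,0,0,0]]]'

```text
t: 6.92
ee_pos: [569.3, -45.3, 134.2]
orientation: [-0.2, -3.129, -0.0]
ft_force: [-11.1, 1.0, 11.6]
width: 18.1
grasp_force: 30.0
```

Contact force is along the V axis with almost no sideways part, and the position matches nominal, so the boss is home in both jaws. I release it and retreat to the front.

Request:
servo_tool --plan '[[[-0.2,0,0,0,0,0,0],[-0.2,0,0,0,0,0,0],[-0.2,0,0,0,0,0,0],[-0.2,0,0,0,0,0,0],[-0.2,0,0,0,0,0,0]]]'

```text
t: 7.33
ee_pos: [571.9, -45.6, 134.3]
orientation: [0.201, 3.135, -0.0]
ft_force: [1.0, 0.5, -0.1]
width: 47.6
grasp_force: 0.0
```

Request:
servo_tool --plan '[[[-0.2,0,0,0.3,0,0,0],[-0.2,0,0,0.7,0,0,0],[-0.2,-0.7,0.1,0.2,0,0,0],[-0.2,-0.9,0.12,0,0,0,0],[-0.2,-0.9,0.12,0,0,0,0]]]'

```text
t: 7.75
ee_pos: [471.6, -31.9, 183.8]
orientation: [0.201, 3.132, -0.0]
ft_force: [0.0, 0.4, -0.0]
width: 52.5
grasp_force: 0.0
```

Request:
servo_tool --plan '[[[-0.2,-0.5,0,0.9,0,0,0],[-0.2,0,0,0.9,0,0,0],[-0.2,0,0,0.9,0,0,0],[-0.2,0,0,0.5,0,0,0],[-0.2,0,0,0,0,0,0]]]'

```text
t: 8.17
ee_pos: [453.7, -32.1, 315.7]
orientation: [0.2, 3.125, -0.001]
ft_force: [0.1, -0.1, -0.0]
width: 52.5
grasp_force: 0.0
```

```bash
python3 - <<'E'
from h import *
o=readout.get_obs(); im=vision.get_image("wrist")[...,::-1].copy(); t=vision.get_image("top")[...,::-1].copy()
cv2.imwrite("pics/w3_raw.png",im); cv2.imwrite("pics/top3_raw.png",t)
print(o['ee_pos'],o['ft_force'],o['qpos'].round(2))
p=np.array([666.,-57.84]);a=-.131;ex=np.array([np.cos(a),np.sin(a)])
print(wproj([np.r_[p,72],np.r_[p-155*ex,64]],o),proj("top",[np.r_[p,72],np.r_[p-155*ex,64]]))
cv2.imwrite("pics/m3.png",np.hstack([cv2.resize(im,(480,360)),cv2.resize(t[85:197,245:345],(320,360),interpolation=cv2.INTER_CUBIC)]))
E
```

```text
[453.66536831 -32.14493266 315.72524233] [ 0.1373993  -0.05739404 -0.00394506] [-0.1   0.15  1.98 -0.    1.   -1.54]
[[262.39996063 323.50335889]
 [262.98538109 221.07252429]] [[271.30165063 156.26549687]
 [262.64967844 202.96390083]]
```

View pics/m3.png

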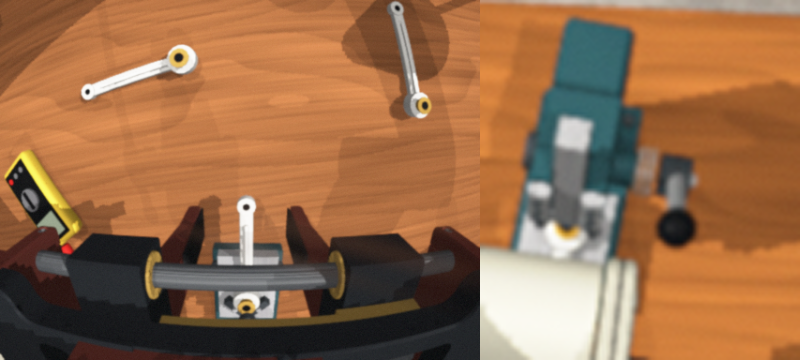

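The view shows the link lying straight in the V, with its eye at (246,206) where predicted and the bush at (246,308) between the jaws. For the lever, I'll use closed fingertips resting on the upper/back side of the bar and follow its arc both ways. Next is the path table.

```bash
cat > lev.py <<'E'
from h import *
p=np.array([666.,-57.84]);yw=-.131;ex=np.array([np.cos(yw),np.sin(yw)]);ey=np.array([-ex[1],ex[0]])
def tcp(th,gap=0):
    a=1-th; s=10 if a>=0 else -10; r=150 if a>=0 else 130
    x=30-r*np.cos(a)+(8+gap)*np.sin(a)+s; z=190+r*np.sin(a)+(8+gap)*np.cos(a)+80
    return np.r_[p+x*ex-95*ey,z]
E
python3 - <<'E'
from lev import *
o=readout.get_obs(); t=tcp(0,15); print("pre",t.round(1),((t-o['ee_pos'])/40).round(2))
prev=tcp(0,15)
for th in np.r_[0,np.arange(.1,1.25,.1)]:
    q=tcp(th); print(round(th,2),q.round(1),((q-prev)/40).round(3)); prev=q
E
```

```text
pre [ 632.1 -149.2  408.6] [ 4.51 -2.93  2.43]
0.0 [ 619.6 -147.5  400.5] [-0.313  0.041 -0.203]
0.1 [ 607.  -145.9  392.5] [-0.314  0.041 -0.202]
0.2 [ 595.3 -144.3  383.2] [-0.292  0.039 -0.232]
0.3 [ 584.6 -142.9  372.8] [-0.268  0.035 -0.261]
0.4 [ 575.  -141.7  361.3] [-0.241  0.032 -0.286]
0.5 [ 566.5 -140.6  348.9] [-0.211  0.028 -0.309]
0.6 [ 559.4 -139.6  335.8] [-0.179  0.024 -0.329]
0.7 [ 553.5 -138.8  322. ] [-0.146  0.019 -0.345]
0.8 [ 549.1 -138.3  307.6] [-0.111  0.015 -0.358]
0.9 [ 546.1 -137.9  292.9] [-0.075  0.01  -0.368]
1.0 [ 544.5 -137.7  278. ] [-0.038  0.005 -0.373]
1.1 [ 544.4 -137.6  265. ] [-0.004  0.    -0.325]
1.2 [ 545.5 -137.8  252. ] [ 0.029 -0.004 -0.324]
```

Request:
servo_tool --plan '[[[1,0,0,0.8,0,0,0],[1,0,0,0.8,0,0,0],[1,0,-0.2,0.8,0,0,0],[1,0.2,-0.4,0.8,0,0,0],[1,0.6,-0.5,0.8,0,0,0]]]'

```text
t: 8.68
ee_pos: [480.1, -74.4, 468.3]
orientation: [-0.198, -3.132, -0.001]
ft_force: [1.2, 0.6, 0.5]
width: 23.0
grasp_force: 0.0
```

Request:
servo_tool --plan '[[[1,0.8,-0.5,0.1,0,0,0],[1,0.8,-0.5,0,0,0,0],[1,0.8,-0.4,0,0,0,0],[1,0.8,-0.25,0,0,0,0],[1,0.5,-0.15,0,0,0,0]]]'

```text
t: 9.1
ee_pos: [632.1, -148.0, 468.9]
orientation: [-0.202, -3.132, -0.001]
ft_force: [-0.8, 0.5, -0.8]
width: 0.9
grasp_force: 0.0
```

Request:
servo_tool --plan '[[[1,0,0,0,0,0,0],[1,0,0,0,0,0,0]]]'

```text
t: 9.27
ee_pos: [630.2, -146.8, 468.9]
orientation: [-0.201, -3.13, -0.001]
ft_force: [-0.7, 0.5, -0.2]
width: 0.7
grasp_force: 0.0
```

```bash
python3 - <<'E'
from lev import *
o=readout.get_obs(); print(o['ee_pos'].round(1),o['orientation'].round(3),o['width'],((tcp(0,15)-o['ee_pos'])/40).round(2),o['ft_force'].round(1))
T=R.from_rotvec(o['orientation']).as_matrix(); print(T.round(3))
E
```

```text
[ 630.2 -146.8  468.9] [-2.01e-01 -3.13e+00 -1.00e-03] 0.6984233812723165 [ 0.05 -0.06 -1.51] [-0.7  0.5 -0.2]
[[-0.992  0.128 -0.005]
 [ 0.128  0.992  0.001]
 [ 0.005  0.001 -1.   ]]
```

Request:
servo_tool --plan '[[[1,0.05,-0.06,-0.5,0,0,0],[1,0,0,-0.5,0,0,0],[1,0,0,-0.4,0,0,0],[1,0,0,-0.1,0,0,0],[1,0,0,0,0,0,0]]]'

```text
t: 9.68
ee_pos: [630.5, -148.4, 410.3]
orientation: [-0.2, -3.131, -0.001]
ft_force: [-0.4, -0.5, 0.3]
width: 0.5
grasp_force: 0.0
```

```bash
python3 - <<'E'
from lev import *
o=readout.get_obs(); s=vision.get_image("scene")[...,::-1].copy()
print(o['ee_pos'].round(1),o['ft_force'].round(1),((tcp(0,0)-o['ee_pos'])/40).round(2))
T=R.from_rotvec(o['orientation']).as_matrix(); print(proj("scene",[o['ee_pos']+80*T[:,2]]))
cv2.imwrite("pics/s4.png",cv2.resize(s[130:250,180:310],(650,600),interpolation=cv2.INTER_CUBIC))
E
```

```text
[ 630.5 -148.4  410.3] [-0.4 -0.5  0.3] [-0.27  0.02 -0.25]
[[224.83637886 194.96951754]]
```

View pics/s4.png

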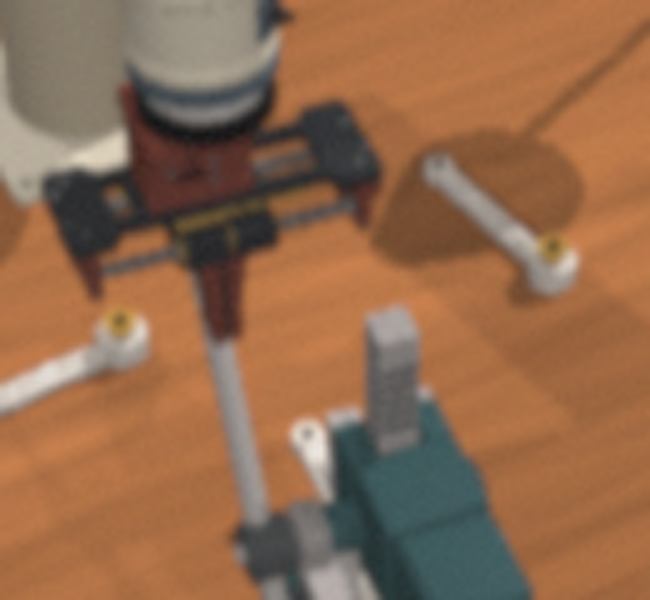

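The fingertips, at (225,335), sit on the back of the lever bar and are centred on it. I start the push.

Request:
servo_tool --plan '[[[1,-0.09,0.01,-0.08,0,0,0],[1,-0.09,0.01,-0.08,0,0,0],[1,-0.09,0.01,-0.08,0,0,0],[1,-0.06,0.01,-0.05,0,0,0],[1,-0.06,0.01,-0.05,0,0,0]]]'

```text
t: 10.15
ee_pos: [616.4, -147.0, 399.3]
orientation: [0.201, 3.133, -0.001]
ft_force: [1.7, -0.2, 3.3]
width: 0.4
grasp_force: 1.4
```

Request:
servo_tool --plan '[[[1,-0.1,0.01,-0.07,0,0,0],[1,-0.1,0.01,-0.07,0,0,0],[1,-0.1,0.015,-0.07,0,0,0],[1,-0.1,0.015,-0.08,0,0,0],[1,-0.1,0.01,-0.08,0,0,0]]]'

```text
t: 10.57
ee_pos: [596.0, -144.4, 383.6]
orientation: [0.201, 3.135, 0.0]
ft_force: [3.1, 1.7, 2.0]
width: 0.4
grasp_force: 1.7
```

```bash
cat >> lev.py <<'E'
def state():
    o=readout.get_obs(); q=o['ee_pos']; l=np.r_[(q[:2]-p)@ex,(q[:2]-p)@ey,q[2]]
    from scipy.optimize import minimize_scalar
    f=lambda th:(lambda d:d@d)(tcp(th)-q); th=minimize_scalar(f,bounds=(-.1,1.4),method='bounded').x
    a=1-th; F=o['ft_force']; fl=np.r_[F[:2]@ex,F[:2]@ey,F[2]]
    print("t",round(o['t'],2),"pos",q.round(1),"press",l.round(1),"theta",round(th,3),"miss",(q-tcp(th)).round(1),"Fnorm",(fl@[np.sin(a),0,np.cos(a)]).round(1),"Falong",(fl@[-np.cos(a),0,np.sin(a)]).round(1),"Fy",fl[1].round(1))
    return o,th
E
python3 -c "from lev import *;state()"
```

```text
t 10.57 pos [ 596.  -144.4  383.6] press [-58.1 -94.9 383.6] theta 0.195 miss [ 0.1  0.1 -0.1] Fnorm 3.4 Falong -0.5 Fy 2.1
```

Request:
servo_tool --plan '[[[1,-0.136,0.018,-0.128,0,0,0],[1,-0.132,0.017,-0.133,0,0,0],[1,-0.124,0.016,-0.14,0,0,0],[1,-0.117,0.016,-0.146,0,0,0],[1,-0.109,0.014,-0.152,0,0,0]]]'

```text
t: 10.98
ee_pos: [571.0, -141.1, 355.1]
orientation: [-0.201, -3.135, -0.001]
ft_force: [1.7, 3.4, 4.0]
width: 0.4
grasp_force: 2.3
```

Request:
servo_tool --plan '[[[1,-0.102,0.014,-0.157,0,0,0],[1,-0.093,0.012,-0.162,0,0,0],[1,0,0,0,0,0,0]]]'

```text
t: 11.23
ee_pos: [562.6, -140.0, 341.4]
orientation: [-0.201, -3.133, -0.001]
ft_force: [0.9, 2.4, 3.2]
width: 0.5
grasp_force: 2.3
```

```bash
python3 -c "from lev import *;o,th=state();print(((tcp(.6)-o['ee_pos'])/40).round(3))"
```

```text
t 11.23 pos [ 562.6 -140.   341.4] press [-91.8 -95.  341.4] theta 0.557 miss [ 0.3 -0.  -0.2] Fnorm 3.2 Falong 0.9 Fy 2.5
[-0.082  0.01  -0.14 ]
```

Some side force (Fy 2.5) suggests the tip sits slightly to the +y side of the bar, so I shift it 2 mm and look at the effect.

Request:
servo_tool --plan '[[[1,0,-0.05,0,0,0,0],[1,0,0,0,0,0,0]]]'

```text
t: 11.4
ee_pos: [564.1, -142.8, 343.3]
orientation: [0.2, 3.135, -0.001]
ft_force: [0.9, 2.1, 4.5]
width: 0.2
grasp_force: 1.9
```

```bash
python3 -c "from lev import *;o,th=state();print(o['moment'].round(2))"
```

```text
t 11.4 pos [ 564.1 -142.8  343.3] press [-89.9 -97.5 343.3] theta 0.54 miss [ 0.6 -2.6 -0.5] Fnorm 4.3 Falong 1.5 Fy 2.2
[ 0.31 -0.11  0.04]
```

Request:
servo_tool --plan '[[[1,-0.08,0.01,-0.165,0,0,0],[1,-0.073,0.01,-0.17,0,0,0],[1,-0.065,0.008,-0.175,0,0,0]]]'

```text
t: 11.65
ee_pos: [555.2, -141.6, 322.8]
orientation: [0.201, 3.134, -0.001]
ft_force: [-0.1, 1.3, 5.0]
width: 0.6
grasp_force: 2.3
```

Request:
servo_tool --plan '[[[1,-0.045,0.006,-0.14,0,0,0],[1,0,0,0,0,0,0]]]'

```text
t: 11.82
ee_pos: [552.6, -141.1, 315.8]
orientation: [-0.201, -3.134, 0.0]
ft_force: [0.6, 0.1, 4.9]
width: 0.4
grasp_force: 2.4
```

```bash
python3 -c "from lev import *;o,th=state()"
```

```text
t 11.82 pos [ 552.6 -141.1  315.8] press [-101.5  -97.3  315.8] theta 0.74 miss [ 1.1 -2.5 -0.4] Fnorm 4.9 Falong 0.7 Fy 0.2
```

Request:
servo_tool --plan '[[[1,-0.038,0.005,-0.107,0,0,0],[1,-0.034,0.004,-0.108,0,0,0]]]'

```text
t: 11.98
ee_pos: [550.7, -140.9, 309.0]
orientation: [0.201, 3.134, -0.001]
ft_force: [-0.5, 0.8, 10.9]
width: 0.1
grasp_force: 5.2
```

Request:
servo_tool --plan '[[[1,-0.02,0.003,-0.07,0,0,0],[1,0,0,0,0,0,0]]]'

```text
t: 12.15
ee_pos: [549.9, -140.7, 306.2]
orientation: [0.201, 3.134, -0.001]
ft_force: [-0.1, 0.3, 8.6]
width: 0.3
grasp_force: 4.2
```

```bash
python3 -c "from lev import *;o,th=state()"
```

```text
t 12.15 pos [ 549.9 -140.7  306.2] press [-104.2  -97.3  306.2] theta 0.808 miss [ 1.1 -2.5 -0.4] Fnorm 8.4 Falong 1.8 Fy 0.3
```

Request:
servo_tool --plan '[[[1,-0.022,0.003,-0.09,0,0,0],[1,-0.02,0.003,-0.09,0,0,0],[1,-0.018,0.002,-0.09,0,0,0]]]'

```text
t: 12.4
ee_pos: [547.8, -140.4, 296.0]
orientation: [0.2, 3.133, -0.001]
ft_force: [-1.7, 0.2, 11.3]
width: 0.4
grasp_force: 5.5
```

Request:
servo_tool --plan '[[[1,-0.017,0.002,-0.09,0,0,0],[1,-0.014,0.002,-0.09,0,0,0]]]'

```text
t: 12.57
ee_pos: [546.6, -140.3, 288.8]
orientation: [0.2, 3.133, -0.001]
ft_force: [-1.1, 1.1, 10.4]
width: 0.6
grasp_force: 5.8
```

Request:
servo_tool --plan '[[[1,-0.011,0.001,-0.08,0,0,0],[1,0,0,0,0,0,0]]]'

```text
t: 12.73
ee_pos: [546.0, -140.2, 285.1]
orientation: [0.2, 3.134, -0.001]
ft_force: [0.1, 1.2, 9.6]
width: 0.1
grasp_force: 5.0
```

```bash
python3 -c "from lev import *;o,th=state()"
```

```text
t 12.73 pos [ 546.  -140.2  285.1] press [-108.2  -97.3  285.1] theta 0.952 miss [ 0.9 -2.4 -0.1] Fnorm 9.6 Falong 0.5 Fy 1.2
```

Still on the pressing plateau, so I use smaller steps from here.

Request:
servo_tool --plan '[[[1,-0.006,0.001,-0.06,0,0,0],[1,-0.005,0,-0.05,0,0,0]]]'

```text
t: 12.9
ee_pos: [545.7, -140.1, 281.2]
orientation: [0.2, 3.133, -0.001]
ft_force: [-0.5, 1.2, 11.6]
width: 0.5
grasp_force: 5.9
```

Request:
servo_tool --plan '[[[1,-0.003,0,-0.05,0,0,0],[1,0,0,0,0,0,0]]]'

```text
t: 13.07
ee_pos: [545.5, -140.1, 278.9]
orientation: [0.2, 3.134, -0.001]
ft_force: [-0.5, 0.8, 10.8]
width: 0.2
grasp_force: 5.4
```

Request:
servo_tool --plan '[[[1,-0.001,0,-0.05,0,0,0],[1,0,0,0,0,0,0]]]'

```text
t: 13.23
ee_pos: [545.4, -140.1, 277.0]
orientation: [0.201, 3.134, -0.001]
ft_force: [-1.0, 1.9, 10.6]
width: 0.2
grasp_force: 5.6
```

Request:
servo_tool --plan '[[[1,0,0,-0.05,0,0,0],[1,0,0,0,0,0,0]]]'

```text
t: 13.4
ee_pos: [545.4, -140.0, 275.0]
orientation: [0.201, 3.134, -0.0]
ft_force: [-1.2, 0.8, 11.9]
width: 0.8
grasp_force: 5.6
```

Request:
servo_tool --plan '[[[1,0,0,-0.04,0,0,0],[1,0,0,0,0,0,0]]]'

```text
t: 13.57
ee_pos: [545.3, -140.0, 273.4]
orientation: [0.2, 3.134, -0.0]
ft_force: [-1.7, 1.8, 11.7]
width: 0.2
grasp_force: 5.8
```

Request:
servo_tool --plan '[[[1,0.001,0,-0.04,0,0,0],[1,0,0,0,0,0,0]]]'

```text
t: 13.73
ee_pos: [545.3, -140.0, 271.8]
orientation: [0.2, 3.134, -0.0]
ft_force: [-1.8, 0.9, 11.0]
width: 0.5
grasp_force: 5.9
```

Request:
servo_tool --plan '[[[1,0.001,0,-0.03,0,0,0],[1,0,0,0,0,0,0]]]'

```text
t: 13.9
ee_pos: [545.3, -140.0, 270.6]
orientation: [0.201, 3.134, -0.0]
ft_force: [-2.5, 0.7, 11.2]
width: 0.2
grasp_force: 6.0
```

Request:
servo_tool --plan '[[[1,0.001,0,-0.03,0,0,0],[1,0,0,0,0,0,0]]]'

```text
t: 14.07
ee_pos: [545.3, -140.0, 269.4]
orientation: [0.2, 3.134, -0.001]
ft_force: [-1.4, -0.0, 12.3]
width: 0.0
grasp_force: 6.1
```

Request:
servo_tool --plan '[[[1,0.002,0,-0.03,0,0,0],[1,0,0,0,0,0,0]]]'

```text
t: 14.23
ee_pos: [545.4, -140.1, 268.2]
orientation: [0.201, 3.135, -0.001]
ft_force: [-2.4, 0.5, 11.3]
width: 0.3
grasp_force: 6.1
```

Request:
servo_tool --plan '[[[1,0.002,0,-0.03,0,0,0],[1,0,0,0,0,0,0]]]'

```text
t: 14.4
ee_pos: [545.4, -140.1, 267.0]
orientation: [0.201, 3.135, -0.001]
ft_force: [-3.1, 1.9, 11.3]
width: 1.0
grasp_force: 6.3
```

Request:
servo_tool --plan '[[[1,0.002,0,-0.03,0,0,0],[1,0,0,0,0,0,0]]]'

```text
t: 14.57
ee_pos: [545.5, -140.1, 266.1]
orientation: [0.2, 3.135, -0.001]
ft_force: [-4.0, 1.8, 15.1]
width: 0.5
grasp_force: 7.8
```

Request:
servo_tool --plan '[[[1,0.002,0,-0.03,0,0,0],[1,0,0,0,0,0,0]]]'

```text
t: 14.73
ee_pos: [545.6, -140.1, 265.3]
orientation: [0.2, 3.135, -0.001]
ft_force: [-4.5, 1.2, 18.8]
width: 0.6
grasp_force: 9.3
```

The force is climbing steeply, 11 to 15 to 19 N with about 1 mm of movement: the lever is solid and the bush home. I ease it back along the arc.

Request:
servo_tool --plan '[[[1,0,0,0.03,0,0,0],[1,-0.004,0,0.06,0,0,0],[1,-0.004,0,0.1,0,0,0],[1,0,0,0.1,0,0,0],[1,0.004,0,0.12,0,0,0]]]'

```text
t: 15.15
ee_pos: [545.5, -140.0, 280.5]
orientation: [0.201, 3.135, -0.0]
ft_force: [0.8, -0.1, 5.2]
width: 0.3
grasp_force: 2.7
```

Request:
servo_tool --plan '[[[1,0.018,-0.002,0.145,0,0,0],[1,0.024,-0.003,0.145,0,0,0],[1,0.03,-0.004,0.145,0,0,0]]]'

```text
t: 15.4
ee_pos: [548.0, -140.3, 297.9]
orientation: [-0.201, -3.135, 0.0]
ft_force: [-1.0, 0.5, 6.0]
width: 0.7
grasp_force: 2.4
```

```bash
python3 -c "from lev import *;o,th=state()"
```

```text
t 15.4 pos [ 548.  -140.3  297.9] press [-106.2  -97.2  297.9] theta 0.865 miss [ 1.1 -2.4 -0.3] Fnorm 5.8 Falong 1.9 Fy 0.4
```

Request:
servo_tool --plan '[[[1,0.034,-0.005,0.145,0,0,0],[1,0.04,-0.005,0.143,0,0,0],[1,0.046,-0.006,0.142,0,0,0],[1,0.052,-0.007,0.14,0,0,0],[1,0.058,-0.008,0.138,0,0,0]]]'

```text
t: 15.82
ee_pos: [557.1, -141.6, 326.2]
orientation: [-0.2, -3.134, 0.0]
ft_force: [-1.2, -0.1, 5.9]
width: 0.5
grasp_force: 2.2
```

Request:
servo_tool --plan '[[[1,0.063,-0.008,0.135,0,0,0],[1,0.069,-0.009,0.132,0,0,0],[1,0.074,-0.01,0.13,0,0,0],[1,0.079,-0.01,0.127,0,0,0],[1,0.084,-0.011,0.124,0,0,0]]]'

```text
t: 16.23
ee_pos: [572.3, -143.7, 352.2]
orientation: [0.201, 3.135, -0.001]
ft_force: [0.0, -0.3, 4.5]
width: 0.9
grasp_force: 2.0
```

```bash
python3 -c "from lev import *;o,th=state();print(((tcp(.2)-o['ee_pos'])/40).round(2),((tcp(.0)-o['ee_pos'])/40).round(2))"
```

```text
t 16.23 pos [ 572.3 -143.7  352.2] press [-81.7 -97.4 352.2] theta 0.459 miss [ 2.4 -2.7 -1.9] Fnorm 3.9 Falong 2.2 Fy -0.3
[ 0.58 -0.02  0.77] [ 1.18 -0.1   1.21]
```

Request:
servo_tool --plan '[[[1,0.07,-0.01,0.12,0,0,0],[1,0.075,-0.01,0.12,0,0,0],[1,0.08,-0.01,0.115,0,0,0],[1,0.085,-0.01,0.11,0,0,0],[1,0.09,-0.01,0.105,0,0,0]]]'

```text
t: 16.65
ee_pos: [588.7, -145.6, 374.8]
orientation: [0.201, 3.134, -0.0]
ft_force: [3.2, -1.9, 1.3]
width: 0.4
grasp_force: 1.6
```

Request:
servo_tool --plan '[[[1,0.09,-0.01,0.1,0,0,0],[1,0.09,-0.01,0.095,0,0,0]]]'

```text
t: 16.82
ee_pos: [595.7, -146.2, 382.5]
orientation: [-0.201, -3.135, -0.001]
ft_force: [3.6, -0.3, -0.3]
width: 0.6
grasp_force: 1.4
```

```bash
python3 -c "from lev import *;o,th=state();print(((tcp(.1)-o['ee_pos'])/40).round(2),((tcp(.0)-o['ee_pos'])/40).round(2))"
```

```text
t 16.82 pos [ 595.7 -146.2  382.5] press [-58.1 -96.8 382.5] theta 0.2 miss [ 0.4 -1.8 -0.7] Fnorm 2.4 Falong -2.7 Fy 0.2
[0.28 0.01 0.25] [ 0.6  -0.03  0.45]
```

Still in contact at θ≈0.2. The last stretch goes slowly, past rest.

Request:
servo_tool --plan '[[[1,0.075,-0.005,0.055,0,0,0],[1,0.075,-0.005,0.055,0,0,0],[1,0.075,-0.005,0.055,0,0,0],[1,0.07,-0.005,0.05,0,0,0],[1,0.06,-0.005,0.045,0,0,0]]]'

```text
t: 17.23
ee_pos: [609.6, -147.3, 392.9]
orientation: [-0.201, -3.135, 0.0]
ft_force: [1.6, -1.2, 3.0]
width: 0.3
grasp_force: 1.2
```

Request:
servo_tool --plan '[[[1,0.05,-0.005,0.04,0,0,0],[1,0.05,-0.005,0.04,0,0,0],[1,0.05,-0.005,0.035,0,0,0],[1,0.04,-0.005,0.03,0,0,0]]]'

```text
t: 17.57
ee_pos: [617.3, -148.0, 398.4]
orientation: [-0.201, -3.135, -0.0]
ft_force: [2.5, -0.9, 0.5]
width: 0.5
grasp_force: 1.1
```

Request:
servo_tool --plan '[[[1,0.04,-0.005,0.03,0,0,0],[1,0.04,-0.005,0.03,0,0,0],[1,0.04,-0.005,0.03,0,0,0],[1,0.04,-0.005,0.03,0,0,0]]]'

```text
t: 17.9
ee_pos: [623.1, -148.6, 402.9]
orientation: [-0.2, -3.133, -0.001]
ft_force: [-0.4, -0.0, 0.3]
width: 1.0
grasp_force: 0.0
```

```bash
python3 -c "from lev import *;o,th=state();print(((tcp(.0)-o['ee_pos'])/40).round(2))"
```

```text
t 17.9 pos [ 623.1 -148.6  402.9] press [-30.7 -95.6 402.9] theta -0.029 miss [-0.2 -0.5  0.3] Fnorm -0.2 Falong 0.5 Fy -0.1
[-0.09  0.03 -0.06]
```

The lever is at rest and contact has ended. I retreat upward and clear, then check.

Request:
servo_tool --plan '[[[1,0.1,-0.01,0.1,0,0,0],[1,0.1,-0.01,0.5,0,0,0],[1,0,0,0.7,0,0,0],[1,0,0,0.5,0,0,0],[1,-0.4,0.3,0.2,0,0,0]]]'

```text
t: 18.32
ee_pos: [617.5, -138.9, 486.4]
orientation: [0.202, 3.13, -0.002]
ft_force: [-0.6, -0.1, 0.3]
width: 0.3
grasp_force: 0.0
```

Request:
servo_tool --plan '[[[1,-0.7,0.6,0,0,0,0],[1,-0.8,0.8,0,0,0,0],[1,-0.8,0.9,0,0,0,0],[1,-0.8,0.9,0,0,0,0],[1,-0.8,0.9,0,0,0,0]]]'

```text
t: 18.73
ee_pos: [473.3, 10.3, 483.5]
orientation: [-0.202, -3.135, -0.0]
ft_force: [-0.2, 0.7, 0.3]
width: 0.7
grasp_force: 0.0
```

Request:
servo_tool --plan '[[[1,-0.6,0.9,0,0,0,0],[1,-0.6,0.9,0,0,0,0],[1,-0.4,0.9,0,0,0,0],[1,0,0.5,0,0,0,0],[1,0,0,0,0,0,0]]]'

```text
t: 19.15
ee_pos: [411.7, 137.5, 484.0]
orientation: [0.194, 3.135, 0.002]
ft_force: [0.5, -0.2, -0.0]
width: 0.2
grasp_force: 0.0
```

```bash
python3 - <<'E'
from lev import *
o=readout.get_obs(); print(o['ee_pos'],o['ft_force'].round(1))
s=vision.get_image("scene")[...,::-1]; t=vision.get_image("top")[...,::-1]
print(proj("top",[np.r_[p,75],np.r_[p-155*ex,64]]),)
a=cv2.resize(t[85:215,240:330],(415,600),interpolation=cv2.INTER_CUBIC); b=cv2.resize(s[160:300,205:295],(385,600),interpolation=cv2.INTER_CUBIC)
cv2.imwrite("pics/end.png",np.hstack([a,b]))
E
```

```text
[411.72064512 137.45355326 484.00175934] [ 0.5 -0.2 -0. ]
[[271.32673824 155.97490849]
 [262.64967844 202.96390083]]
```

View pics/end.png

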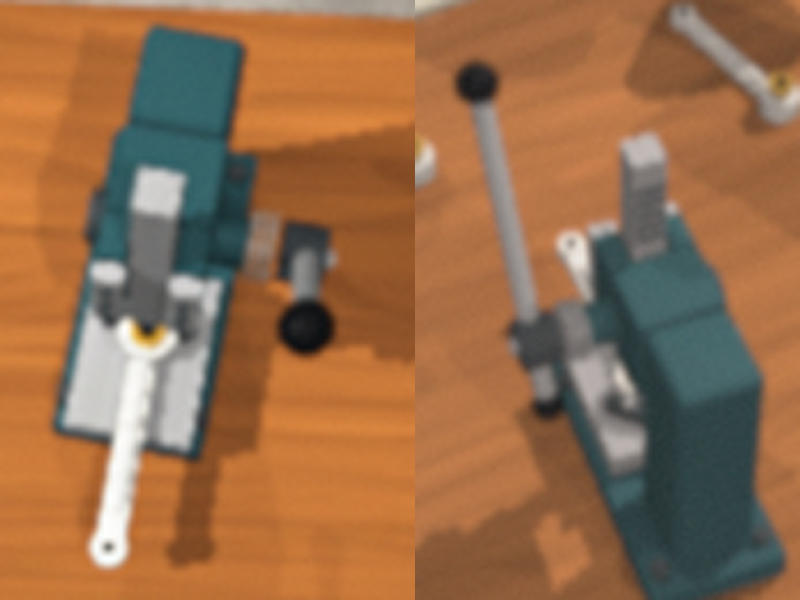

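The last view shows the link straight in the V, with its eye at (108,547), within a pixel of nominal. The bush is down at (147,335), and the lever is up with the knob at (306,328). Handing in.

```bash
python3 -c "from workcell import close_job;print(close_job())"
```

```text
the job is handed in; nothing more can be done
None
```

The link lies home in the V stop, the bush was pressed until the lever came up solid at about 19 N, the lever was eased back to rest, and the job is handed in at about 19 s of the 72 s allowed; the result of the judging was not shown.

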